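# Arm the guarded lamp switch

### The job

Switch on the disinfection lamp at the switch station whose white guard is a square-cornered box with a thumb lip: lift that guard until it springs fully open, throw the toggle beneath it over to the side next to the guard's hinge, then close the guard fully over it. Leave the other station, with the rounded barrel-shaped guard, shut and as it is, and do not shift or topple the things standing around.

Things in the scene. Friction and masses are not known exactly. Their poses are not given: they have to be found in the camera images.
- station: the station to operate: fixed grey base 138 (x) x 90 (y) x 45 mm high, a steel toggle in the middle of its top (pivot at x 0, z 47 mm) under a white box-shaped guard. Origin: centre of the underside, z up; +x points from the guard's lip towards its hinge, away from the robot at yaw 0; y is parallel to the hinge. The 40 mm behind the base (+x) are clear.
- guard (a joint): angle of the box-shaped guard about the station's +y, rad: 0 shut, 1.65 fully open, upright: its flat top then faces away at station x about +110 mm, its lip end is 140 to 170 mm above the bench. Snap point at about 0.95: let go below, it springs shut; above, it springs open. It stays at either stop. About 1 N at the lip end moves it.
- guard_grip (a point): point midway between the guard's flat side walls (48 mm across outside), 80 mm from the hinge towards the lip and 35 mm above the hinge line when shut; moves with the guard. Here a gripper from above can take the guard across its side walls, and the guard can turn between the pads as it opens.
- guard_hinge (a point): middle of the box-shaped guard's hinge line: station x +55, z 50 mm. Shut, the guard spans station x -45 to +55, y -24 to +24, z 50 to 105 mm: flat top, front wall and two flat side walls 4 mm thick, no back wall; a thumb lip 32 mm wide, 4 mm thick, reaches to x -60 at z 101 to 105 mm.
- toggle (a joint): angle of the toggle under the box-shaped guard, rad: 0 off (leaning 0.4 rad from vertical towards the station's -x, the lip side), 0.8 on (leaning 0.4 rad towards +x, the hinge). It has a snap point at 0.4 and springs to whichever side it is past; about 2 N at the tip throws it.
- toggle_tip (a point): centre of the ball (13 mm diameter) at the tip of that toggle's 8 mm steel stem, 38 mm from its pivot; about 82 mm above the bench
- other_station: the station to leave alone: the same base and toggle, but its white guard has a rounded barrel-shaped top and no lip; origin and axes as for the first. The two stations stand one to the left and one to the right, either way round.
- other_guard (a joint): hinge angle of the barrel-shaped guard, rad: 0 shut; same springs
- other_toggle (a joint): angle of the toggle under the barrel-shaped guard, rad: 0 off; to stay off
- tube_rack: bystander: white rack 110 x 48 mm of small capped blood tubes, 74 mm tall, loose, between the stations; origin at the centre of its underside
- jar: bystander: capped jar 56 mm in diameter, 65 mm tall, loose, origin at the centre of its underside
- tape_roll: bystander: roll of paper tape 80 mm in diameter, 20 mm tall, lying flat, loose, origin at the centre of its underside
- spray_bottle: bystander: bottle 68 mm in diameter, 170 mm tall, loose, origin at the centre of its underside
- glove_box: bystander: cardboard box 120 x 220 x 75 mm, loose, origin at the centre of its underside
- steel_tray: bystander: open steel tray 160 x 110 x 25 mm, loose, origin at the centre of its underside
- slide_case: bystander: flat black case 80 x 35 x 20 mm, loose, origin at the centre of its underside

How it is judged (in metres and radians):
On the way, in this order (a step that is already met when the one before it is completed fails the run):
1. the box-shaped guard stands fully open while the toggle is still off (value of joint guard above 1.5 rad and value of joint toggle below 0.2 rad), for 0.2 s.
2. the toggle is thrown on under the open guard (value of joint toggle above 0.65 rad and value of joint guard above 1.2 rad), for 0.2 s.
At the end, for the whole second after the job is handed in: The box-shaped guard is shut (within 0.06 rad) over its toggle, which is on (above 0.65 rad); the barrel-shaped guard is shut (within 0.06 rad) and its toggle off (below 0.2 rad) (value of joint each of guard, other_guard below 0.06 rad and value of joint toggle above 0.65 rad and value of joint other_toggle below 0.2 rad); the robot touches nothing.
It fails at once if the barrel-shaped guard is lifted (more than 0.2 rad) or its toggle thrown (value of joint other_guard above 0.2 rad or value of joint other_toggle above 0.4 rad).
It fails at once if a bystander is shifted by more than 20 mm or tipped by more than 0.35 rad (distance of any of tube_rack, jar, tape_roll, spray_bottle, glove_box, steel_tray, slide_case from where it was at the start of the episode above 0.02 m or angle between any of tube_rack, jar, tape_roll, spray_bottle, glove_box, steel_tray, slide_case's own z axis and vertical above 0.35 rad).
It also fails if it takes over 58 s, if anything falls off the work surface, if the arm or the gripper's body presses on something with over 40 N, if the wrist force passes 120 N, or if a joint passes its speed limit or range.

### The arm

A 6-joint arm with a two-finger parallel gripper is mounted at the origin on the work surface. World frame = base frame: x ahead of the robot, y to its left, z up, the work surface at z = 0. Lengths are in mm, angles in rad, forces in N, time in s.
With the tool pointing down it reaches from about 350 to 775 mm from the base axis. Payload 7.3 kg.
Tool frame: the origin (TCP) lies at the very end of the fingers, on their centre line; the grasp point (between the pads) lies 19 mm behind it; x points along the fingers, y is the direction in which the jaws open and shut, and the axes are right-handed (so a half turn about x gives the same grasp; the last joint's range is limited). The gripper opens to 92 mm and grips with 3 to 60 N. Pads are 19 mm wide; open, the fingers measure 130 mm over their backs; the gripper's body (75 mm by 190 mm) begins 47 mm behind the grasp point.
Start: joints at [1.034, 0.342, 1.524, -0, 1.275, -0.146], TCP at [199.975, 485.443, 226.741] pointing down, gripper open.
Joint ranges: [-2.53, 2.53], [-0.77, 2.02], [0.04, 2.7], [-1, 4.14], [0.28, 2.66], [-3.11, 3.11]. Speed limits (rad/s): [2.57, 2.57, 3.14, 3.14, 3.14, 3.14].

### API

Orientations are given as [roll, pitch, yaw] about the fixed x, y, z axes, in that order (R = Rz(yaw) Ry(pitch) Rx(roll)).
In Python, from plant import sensors, capture, bot gives the robot as it stands.
- The arm moves only by the shell command python3 -m crank 'ROWS' [OPENING]. ROWS is JSON, a list of rows, each an object of numbers: "dx", "dy", "dz": the shift along the tool's x, y, z in cm; "spin": the turn about the tool's x in rad. A call has 1 to 20 rows; each row is the pose to reach, as a shift and turn from the pose commanded when the call began, along the tool's axes at that moment; what a row does not reach only later rows make up. A row lasts 1/12 s, in which the tool goes at most 41.7 mm and 7.16 degrees, less where a joint would pass 70% of its speed; a pose out of reach is approached as far as the arm can. A call with a gripper value outside its range is refused whole. OPENING is the opening in per cent of the stroke, from 0 (shut) to 100 (fully open), set as the call begins (- or left out, the last holds). The fingers move at their own pace and stop on an object; the grip force is fixed at half the most. Time passes only in rows, so rows that repeat a pose let the fingers close. It gives the time, the measured TCP pose, the force and the opening at its end, in the units of the state.
- sensors.get_obs(): the state, without advancing time (a new reading comes with each control period).
- capture(name): name is "side" or "top"; returns a dict with "frame" (420x560x3 uint8, blue, green, red), "vfov" (degrees; the focal length in pixels is half the picture's height over the tangent of half this angle, whatever the lens; pixels are square), "cx", "cy" (the principal point, pixels), "k1" (the pictures are not rectified: a ray, as slopes to the right and down, at radius r is drawn at 1 + k1 r^2 times it, then the intrinsics apply), "view" (4x4, takes a point from world to camera coordinates). Camera axes: x right, y down, z forward; pixel columns grow to the right and rows downward; lengths in mm; the calibration is good to about 2 mm. A picture is of the moment at which its call begins. There is no depth.
- bot.close_job(): hands the job in, once; it reports no verdict.
The state is a dict: "time": time; "joint_positions": joint angles; "dq": joint speeds; "tau": joint torques, N m; "tool_pos": TCP position; "tcp_rot": TCP orientation; "contact_force": force on the tool from outside, world axes, zero at the start; "moment": the same for the moment, N m; "grip_width": finger opening in mm.
Only numpy, scipy, OpenCV 4.12 (cv2) and the standard library are available. Lean on these libraries where they do the work, as an engineer would, in place of code of your own. Each camera call takes 0.05 s, during which the arm holds its last target.

## Working session

There is one attempt and no reset: what is moved stays moved. The work goes in short steps, Python scripts to look and compute and a shell command to move; the robot and the scene stay as the last step left them, time stands still between calls to the robot, and variables do not carry over. Pictures are saved under pics/ and viewed, and the job is handed in when it is done.

```bash
ls; mkdir -p pics; python3 - <<'E'
from plant import sensors, capture, bot
import cv2,numpy as np
for n in("side","top"):
    c=capture(n); cv2.imwrite(f"pics/{n}0.png",c["frame"]); print(n,c["vfov"],c["cx"],c["cy"],c["k1"]); print(np.round(c["view"],3))
print(sensors.get_obs())
E
```

```text
pics
side 54.89215277661519 279.2636913439789 202.8017354998609 0.0054748960217083
[[ 8.750000e-01 -4.830000e-01  1.500000e-02 -5.119600e+02]
 [-2.320000e-01 -4.470000e-01 -8.640000e-01  1.915080e+02]
 [ 4.240000e-01  7.530000e-01 -5.030000e-01  1.141182e+03]
 [ 0.000000e+00  0.000000e+00  0.000000e+00  1.000000e+00]]
top 52.77773550007224 275.8899515250735 210.45162415349077 -0.07863237857588744
[[ 1.800000e-02 -1.000000e+00 -7.000000e-03 -1.249200e+01]
 [-9.880000e-01 -1.700000e-02 -1.530000e-01  5.700560e+02]
 [ 1.530000e-01  1.000000e-02 -9.880000e-01  1.380661e+03]
 [ 0.000000e+00  0.000000e+00  0.000000e+00  1.000000e+00]]
{'time': 0.1, 'joint_positions': array([ 1.03397396e+00,  3.42656032e-01,  1.52488089e+00,  9.16930838e-06,
        1.27535183e+00, -1.46033530e-01]), 'dq': array([-1.22870186e-03, -6.98853386e-04, -2.31049645e-03,  2.19748628e-04,
        6.92961200e-04,  5.46403575e-05]), 'tau': array([ 1.99054593e-03, -4.32002413e+01, -2.44695157e+01,  7.21337646e-02,
        5.26502717e-02, -2.38981647e-05]), 'tool_pos': array([199.8049971 , 485.13686525, 226.12705935]), 'tcp_rot': array([-1.72359511,  1.5695002 , -2.11438662]), 'contact_force': array([-0.7840112 , -0.54847521, -0.38168117]), 'moment': array([ 0.02850688, -0.01722272, -0.05078836]), 'grip_width': 91.80962174998737}
```

View pics/side0.png

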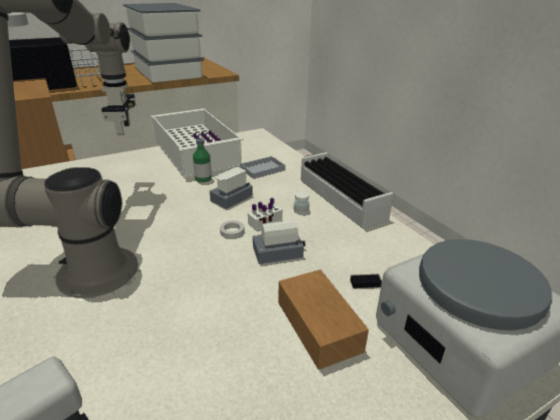

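View pics/top0.png

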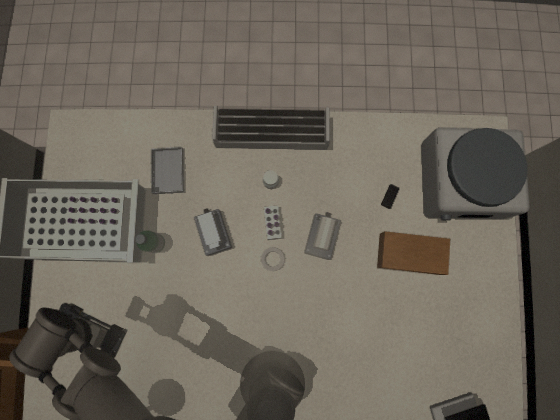

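```bash
python3 - <<'E'
import cv2,numpy as np
t=cv2.imread("pics/top0.png");s=cv2.imread("pics/side0.png")
a=cv2.resize(t[195:275,180:360],None,fx=4.4,fy=4.4,interpolation=cv2.INTER_CUBIC)
b=cv2.resize(s[160:270,200:320],None,fx=5,fy=5,interpolation=cv2.INTER_CUBIC)
cv2.imwrite("pics/ztop.png",a);cv2.imwrite("pics/zside.png",b)
E
```

```text
(no output)
```

View pics/ztop.png

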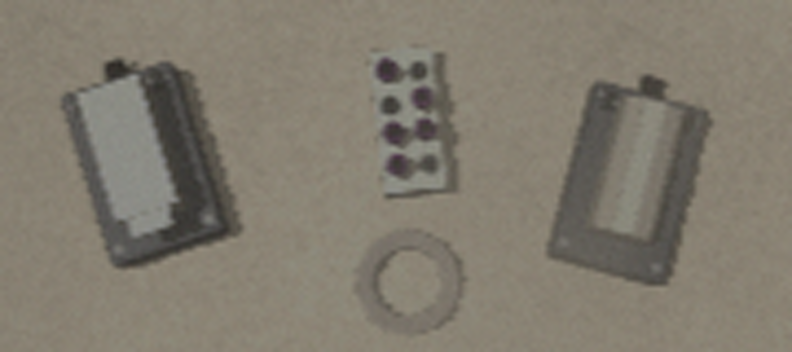

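View pics/zside.png

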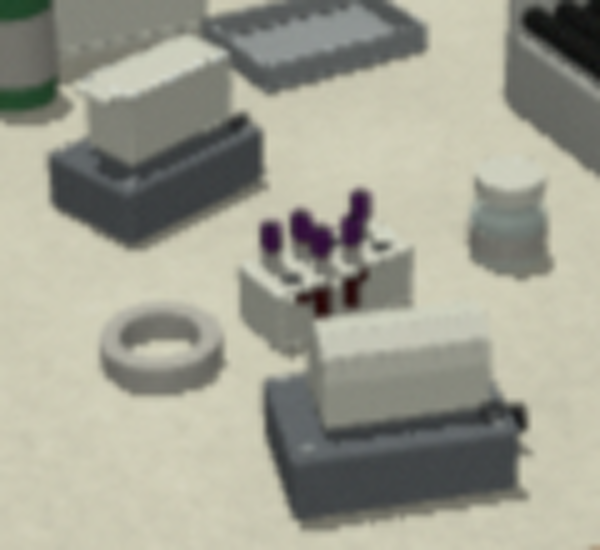

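```bash
cat > h.py <<'E'
import numpy as np,cv2
def K(c):
    f=c["frame"].shape[0]/2/np.tan(np.radians(c["vfov"])/2)
    return np.array([[f,0,c["cx"]],[0,f,c["cy"]],[0,0,1.]]),np.array([c["k1"],0,0,0.])
def rays(c,px):
    k,d=K(c); p=cv2.undistortPoints(np.array(px,float).reshape(-1,1,2),k,d)[:,0]
    V=np.array(c["view"]);R=V[:3,:3];o=-R.T@V[:3,3]
    return o,(np.c_[p,np.ones(len(p))]@R)
def onz(c,px,z):
    o,d=rays(c,px); return o+d*((z-o[2])/d[:,2])[:,None]
def proj(c,P):
    k,d=K(c);V=np.array(c["view"])
    return cv2.projectPoints(np.array(P,float).reshape(-1,1,3),cv2.Rodrigues(V[:3,:3])[0],V[:3,3],k,d)[0][:,0]
def tri(c1,p1,c2,p2):
    o1,d1=rays(c1,[p1]);o2,d2=rays(c2,[p2]);d1=d1[0]/np.linalg.norm(d1);d2=d2[0]/np.linalg.norm(d2)
    t=np.linalg.lstsq(np.c_[d1,-d2],o2-o1,rcond=None)[0]
    a=o1+t[0]*d1;b=o2+t[1]*d2
    return (a+b)/2,np.linalg.norm(a-b)
def station(x,y,yaw,P):
    P=np.array(P,float).reshape(-1,3);c,s=np.cos(yaw),np.sin(yaw)
    return np.c_[x+c*P[:,0]-s*P[:,1],y+s*P[:,0]+c*P[:,1],P[:,2]]
E
python3 - <<'E'
from h import *
from plant import capture
c=capture("top");t=c["frame"]
r=t[200:260,188:240]; g=cv2.cvtColor(r,cv2.COLOR_BGR2HSV)
print(r[20:45:4,5:45:5].tolist())
hs=g[...,1];v=g[...,2]
m=((v>150)&(hs<40)).astype(np.uint8)
m2=((hs<45)).astype(np.uint8)
cv2.imwrite("pics/m.png",np.hstack([cv2.resize(x*255,None,fx=7,fy=7,interpolation=0) for x in (m,m2)]))
E
```

```text
[[[111, 123, 132], [98, 105, 103], [132, 140, 137], [131, 140, 140], [112, 117, 117], [57, 61, 63], [61, 69, 72], [116, 128, 139]], [[114, 127, 135], [81, 84, 86], [131, 138, 137], [134, 140, 140], [135, 140, 140], [59, 59, 64], [48, 48, 52], [115, 128, 136]], [[116, 132, 136], [86, 91, 92], [133, 139, 139], [135, 141, 140], [133, 141, 138], [59, 64, 68], [78, 80, 80], [76, 84, 89]], [[112, 128, 134], [87, 92, 95], [131, 138, 139], [133, 140, 140], [133, 138, 138], [63, 70, 72], [56, 59, 58], [75, 85, 90]], [[117, 131, 139], [109, 125, 132], [109, 114, 114], [138, 141, 141], [133, 140, 138], [119, 122, 122], [55, 58, 60], [52, 60, 62]], [[118, 133, 140], [115, 128, 137], [85, 86, 87], [134, 139, 138], [136, 141, 140], [129, 134, 136], [53, 56, 58], [64, 66, 69]], [[116, 131, 140], [113, 128, 135], [86, 85, 89], [129, 131, 132], [136, 141, 141], [113, 118, 119], [52, 55, 56], [91, 96, 97]]]
```

View pics/m.png

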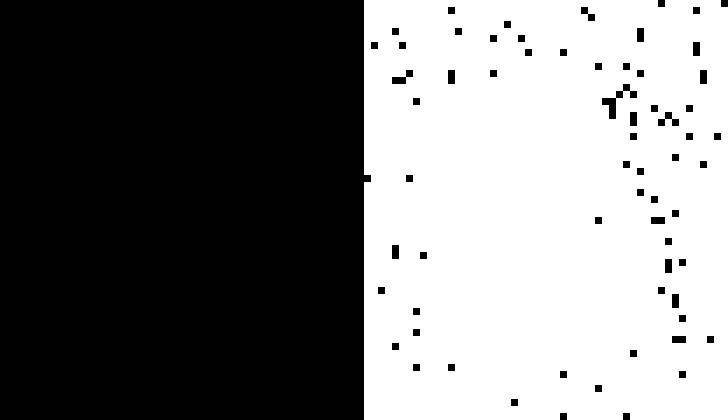

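```bash
python3 - <<'E'
from h import *
from plant import capture
c=capture("top");t=c["frame"].astype(int);s=capture("side")
print("cam",rays(c,[[0,0]])[0],rays(s,[[0,0]])[0])
def blob(mask,seed):
    n,l=cv2.connectedComponents(mask.astype(np.uint8),connectivity=4); return l==l[seed[1],seed[0]]
b=t[...,0];sp=t[...,2]-t[...,0]
m=blob((b>124)&(sp<12),(209,232))
# area-weighted via blending: corners
big=cv2.resize(m.astype(np.uint8)*255,None,fx=1,fy=1)
ys,xs=np.nonzero(m);print("n",m.sum())
P=onz(c,np.c_[xs,ys],105.)[:,:2]
mu=P.mean(0);w,v=np.linalg.eigh(np.cov((P-mu).T));a=v[:,1]; a=a if a[0]>0 else -a
yaw=np.arctan2(a[1],a[0]);print("centroid",mu,"yaw",yaw)
q=(P-mu)@np.array([[np.cos(yaw),-np.sin(yaw)],[np.sin(yaw),np.cos(yaw)]])
print("extent",q.min(0),q.max(0))
# width profile
for lo in range(-70,70,10):
    k=(q[:,0]>=lo)&(q[:,0]<lo+10);
    if k.any(): print(lo,q[k,1].min().round(1),q[k,1].max().round(1))
r=cv2.minAreaRect(P.astype(np.float32));print(r)
E
```

```text
cam [ 352.22610255  -16.52414044 1451.55359768] [    8.32403245 -1020.98975804   747.38512041]
n 442
centroid [495.31723523 211.73230928] yaw 0.34588941301906717
extent [-58.21893105 -21.71559775] [52.6937817  21.72013054]
-60 -12.4 13.7
-50 -21.4 18.9
-40 -21.3 21.0
-30 -21.1 21.2
-20 -21.0 21.4
-10 -20.9 21.5
0 -20.7 21.7
10 -21.7 20.9
20 -21.6 21.1
30 -21.4 21.3
40 -21.3 21.5
50 -21.2 19.6
((492.708251953125, 210.8308563232422), (110.86953735351562, 43.402259826660156), 19.609771728515625)
```

```bash
cat > ov.py <<'E'
from h import *
def box(x0,x1,y0,y1,z0,z1):
    c=[(x,y,z) for x in(x0,x1) for y in(y0,y1) for z in(z0,z1)]
    e=[(i,j) for i in range(8) for j in range(i+1,8) if bin(i^j).count("1")==1]
    return np.array(c),e
def overlay(cc,st,boxes,roi,name,f=6):
    x,y,w,h=roi; im=cv2.resize(cc["frame"][y:y+h,x:x+w],None,fx=f,fy=f,interpolation=cv2.INTER_CUBIC)
    for B,col in boxes:
        C,e=box(*B);p=(proj(cc,station(*st,C))-[x,y]+.5)*f
        for i,j in e: cv2.line(im,tuple(int(v) for v in p[i]),tuple(int(v) for v in p[j]),col,1,cv2.LINE_AA)
    cv2.imwrite(name,im)
E
python3 - <<'E'
from ov import *
from plant import capture
c=capture("top");s=capture("side");st=(495.5,211.8,.346)
B=[((-69,69,-45,45,0,45),(0,0,255)),((-45,55,-24,24,50,105),(0,255,0)),((-60,-45,-16,16,101,105),(255,0,0))]
overlay(c,st,B,(180,195,65,70),"pics/o1.png",8)
overlay(s,st,B,(200,150,65,70),"pics/o2.png",8)
import numpy as np
cv2.imwrite("pics/o3.png",cv2.resize(np.hstack([cv2.imread("pics/o1.png"),cv2.imread("pics/o2.png")]),(780,420)))
E
```

```text
(no output)
```

View pics/o3.png

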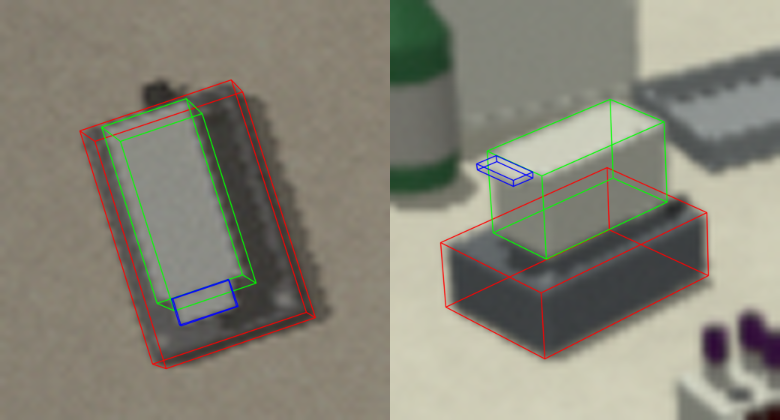

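```bash
cat > plan.py <<'E'
from h import *
from plant import sensors
from scipy.spatial.transform import Rotation as Ro
ST=(495.5,211.8,.346)
def tool():
    o=sensors.get_obs(); return o,Ro.from_euler("xyz",o["tcp_rot"]).as_matrix()
def go(sx,sy,z):
    "shift in tool axes cm to station-frame target for TCP"
    o,R=tool(); P=station(*ST,[sx,sy,z])[0]
    return np.round(R.T@(P-o["tool_pos"])/10,2)
def where():
    o,R=tool(); c,s=np.cos(ST[2]),np.sin(ST[2]);d=o["tool_pos"]-[ST[0],ST[1],0]
    ax=np.arctan2(R[1,1],R[0,1])-(ST[2]+np.pi/2)
    print("t",round(o["time"],2),"station xyz",np.round([c*d[0]+s*d[1],-s*d[0]+c*d[1],d[2]],1),"yawerr mod pi",round((ax+np.pi/2)%np.pi-np.pi/2,4),"F",np.round(o["contact_force"],1),"w",round(o["grip_width"],1),"q6",round(o["joint_positions"][5],2))
E
python3 - <<'E'
from plan import *
from plant import capture
c=capture("top");s=capture("side")
o,R=tool();print(np.round(R,3));where()
print("bottle cap z170 top-view",onz(c,[[140,239]],165),"side base",onz(s,[[202,181]],0), "tray",onz(c,[[168,190],[152,150],[184,150],[185,192],[152,194]],10))
print("rack",onz(c,[[273,222]],74),"jar",onz(c,[[271,180]],65),"tape",onz(c,[[273,259]],20))
for a in[(-25,0,160)]: print(go(*a))
E
```

```text
[[-0.     0.381  0.925]
 [-0.     0.925 -0.381]
 [-1.    -0.    -0.   ]]
t 0.45 station xyz [-185.2  357.6  226.7] yawerr mod pi -0.7368 F [-0.1  0.2  0.2] w 91.7 q6 -0.15
bottle cap z170 top-view [[455.27718323 413.03083675 165.        ]] side base [[446.82276186 393.30742181   0.        ]] tray [[641.26653542 376.77673741  10.        ]
 [785.7222641  443.52230572  10.        ]
 [786.89861104 328.25179699  10.        ]
 [635.06436152 316.35346171  10.        ]
 [626.15918142 432.66167001  10.        ]]
rack [[527.03215348   6.1920726   74.        ]] jar [[669.97683465  15.82381677  65.        ]] tape [[408.34938085   4.6402318   20.        ]]
[  6.67 -15.72  35.9 ]
```

```bash
python3 -m crank '[{"dx":1,"dy":-8,"dz":18,"spin":-0.35},{"dx":3,"dy":-15.7,"dz":35.9,"spin":-0.737},{"dx":3,"dy":-15.7,"dz":35.9,"spin":-0.737},{"dx":3,"dy":-15.7,"dz":35.9,"spin":-0.737},{"dx":3,"dy":-15.7,"dz":35.9,"spin":-0.737},{"dx":3,"dy":-15.7,"dz":35.9,"spin":-0.737},{"dx":3,"dy":-15.7,"dz":35.9,"spin":-0.737},{"dx":3,"dy":-15.7,"dz":35.9,"spin":-0.737},{"dx":3,"dy":-15.7,"dz":35.9,"spin":-0.737},{"dx":3,"dy":-15.7,"dz":35.9,"spin":-0.737},{"dx":3,"dy":-15.7,"dz":35.9,"spin":-0.737},{"dx":3,"dy":-15.7,"dz":35.9,"spin":-0.737},{"dx":3,"dy":-15.7,"dz":35.9,"spin":-0.737},{"dx":3,"dy":-15.7,"dz":35.9,"spin":-0.737},{"dx":3,"dy":-15.7,"dz":35.9,"spin":-0.737},{"dx":3,"dy":-15.7,"dz":35.9,"spin":-0.737}]' 100; python3 -c "
from plan import *
where();print(go(-25,0,66))"
```

```text
time: 1.78
tool_pos: [471.3, 204.7, 197.0]
tcp_rot: [0.48, 1.57, 0.828]
contact_force: [0.3, 0.1, 0.1]
grip_width: 91.9
t 1.78 station xyz [-25.2   1.5 197. ] yawerr mod pi 0.0023 F [0.3 0.1 0.1] w 91.9 q6 -1.66
[ 1.31e+01 -1.60e-01  1.00e-02]
```

```bash
python3 -m crank '[{"dx":3,"dy":-0.16},{"dx":6,"dy":-0.16},{"dx":9,"dy":-0.16},{"dx":11,"dy":-0.16},{"dx":12.3,"dy":-0.16},{"dx":13.1,"dy":-0.16},{"dx":13.1,"dy":-0.16},{"dx":13.1,"dy":-0.16}]' ; python3 -c "
from plan import *
from plant import capture
where()
import cv2
s=capture('side');cv2.imwrite('pics/s1.png',cv2.resize(s['frame'][120:240,140:300],None,fx=5,fy=5))"
```

```text
t 1.78 station xyz [-25.2   1.5 197. ] yawerr mod pi 0.0023 F [0.3 0.1 0.1] w 91.9 q6 -1.66invalid input at $[0]: expected keys dx, dy, dz, spin
```

View pics/s1.png

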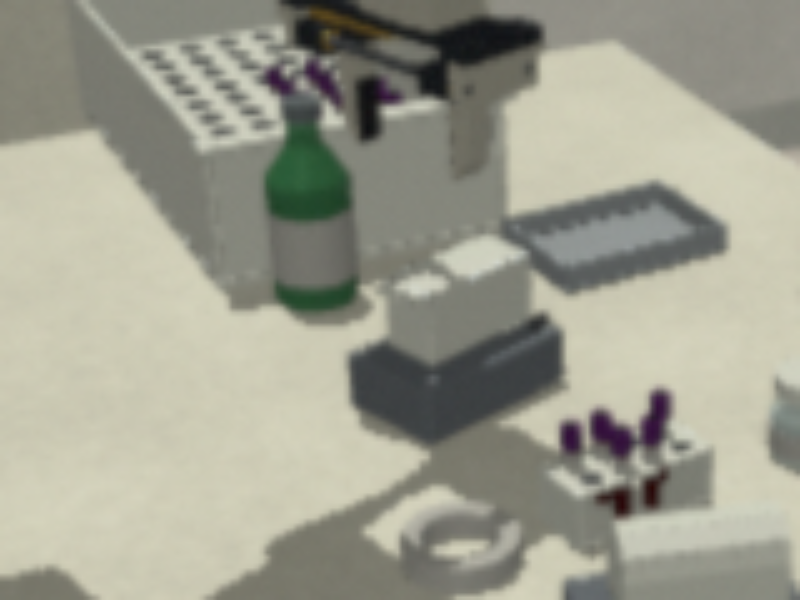

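The call was refused, so nothing moved: every row needs all four keys. The side picture shows the open gripper hovering above the shut guard at about (460,270), with the bottle clear to the left.

```bash
python3 -m crank '[{"dx":3,"dy":-0.16,"dz":0,"spin":0},{"dx":6,"dy":-0.16,"dz":0,"spin":0},{"dx":9,"dy":-0.16,"dz":0,"spin":0},{"dx":11,"dy":-0.16,"dz":0,"spin":0},{"dx":12.3,"dy":-0.16,"dz":0,"spin":0},{"dx":13.1,"dy":-0.16,"dz":0,"spin":0},{"dx":13.1,"dy":-0.16,"dz":0,"spin":0},{"dx":13.1,"dy":-0.16,"dz":0,"spin":0}]' ; python3 -c "
from plan import *
from plant import capture
where()
import cv2
s=capture('side');cv2.imwrite('pics/s2.png',cv2.resize(s['frame'][120:240,140:300],None,fx=5,fy=5))"
```

```text
time: 2.5
tool_pos: [472.7, 202.4, 66.1]
tcp_rot: [0.136, 1.57, 0.483]
contact_force: [-0.0, -0.3, 0.7]
grip_width: 91.6
t 2.5 station xyz [-24.6  -1.1  66.1] yawerr mod pi 0.0008 F [-0.  -0.3  0.7] w 91.6 q6 -1.66
```

View pics/s2.png

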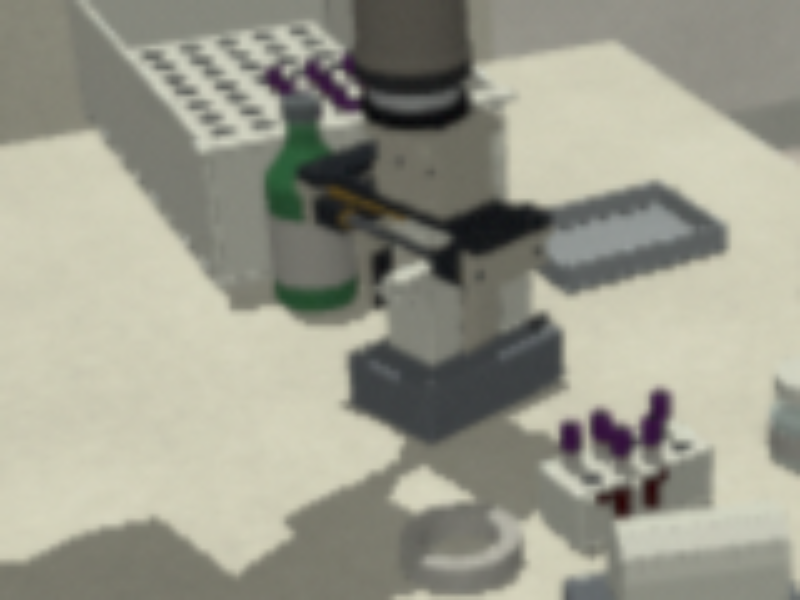

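```bash
python3 -m crank '[{"dx":0,"dy":0.1,"dz":0,"spin":0},{"dx":0,"dy":0.1,"dz":0,"spin":0},{"dx":0,"dy":0.1,"dz":0,"spin":0},{"dx":0,"dy":0.1,"dz":0,"spin":0},{"dx":0,"dy":0.1,"dz":0,"spin":0},{"dx":0,"dy":0.1,"dz":0,"spin":0},{"dx":0,"dy":0.1,"dz":0,"spin":0},{"dx":0,"dy":0.1,"dz":0,"spin":0},{"dx":0,"dy":0.1,"dz":0,"spin":0},{"dx":0,"dy":0.1,"dz":0,"spin":0}]' 0; python3 -c "
from plan import *
where()
print(go(-25,0,66))
r=np.hypot(80,35);f=np.arctan2(35,80)
for t in np.arange(0,1.36,.1):
  print(round(t,1), 'dx',round(-(50+r*np.sin(f+t)-85)/10,2),'dz',round((55-r*np.cos(f+t)+25)/10,2))
"
```

```text
time: 3.38
tool_pos: [472.3, 202.8, 65.8]
tcp_rot: [-1.689, 1.571, -1.343]
contact_force: [0.4, -1.2, 0.7]
grip_width: 47.8
t 3.38 station xyz [-24.8  -0.6  65.8] yawerr mod pi 0.0002 F [ 0.4 -1.2  0.7] w 47.8 q6 -1.66
[-0.02  0.06 -0.02]
0.0 dx -0.0 dz 0.0
0.1 dx -0.78 dz 0.39
0.2 dx -1.52 dz 0.85
0.3 dx -2.21 dz 1.39
0.4 dx -2.84 dz 1.99
0.5 dx -3.41 dz 2.66
0.6 dx -3.91 dz 3.37
0.7 dx -4.33 dz 4.14
0.8 dx -4.68 dz 4.94
0.9 dx -4.94 dz 5.77
1.0 dx -5.12 dz 6.62
1.1 dx -5.22 dz 7.49
1.2 dx -5.22 dz 8.36
1.3 dx -5.14 dz 9.23
```

```bash
python3 -m crank '[{"dx":-0.78,"dy":0,"dz":0.39,"spin":0},{"dx":-1.52,"dy":0,"dz":0.85,"spin":0},{"dx":-2.21,"dy":0,"dz":1.39,"spin":0},{"dx":-2.84,"dy":0,"dz":1.99,"spin":0},{"dx":-3.41,"dy":0,"dz":2.66,"spin":0},{"dx":-3.91,"dy":0,"dz":3.37,"spin":0},{"dx":-4.33,"dy":0,"dz":4.14,"spin":0},{"dx":-4.68,"dy":0,"dz":4.94,"spin":0},{"dx":-4.94,"dy":0,"dz":5.77,"spin":0},{"dx":-5.12,"dy":0,"dz":6.62,"spin":0},{"dx":-5.22,"dy":0,"dz":7.49,"spin":0},{"dx":-5.22,"dy":0,"dz":8.36,"spin":0},{"dx":-5.22,"dy":0,"dz":8.36,"spin":0}]' ; python3 -c "
from plan import *
from plant import capture
where()
import cv2
s=capture('side');cv2.imwrite('pics/s3.png',cv2.resize(s['frame'][120:240,140:300],None,fx=5,fy=5))"
```

```text
time: 4.47
tool_pos: [551.8, 231.4, 118.8]
tcp_rot: [-2.313, 1.571, -1.967]
contact_force: [-2.0, -3.6, -0.2]
grip_width: 47.7
t 4.47 station xyz [ 59.6  -0.6 118.8] yawerr mod pi 0.0002 F [-2.  -3.6 -0.2] w 47.7 q6 -1.65
```

View pics/s3.png

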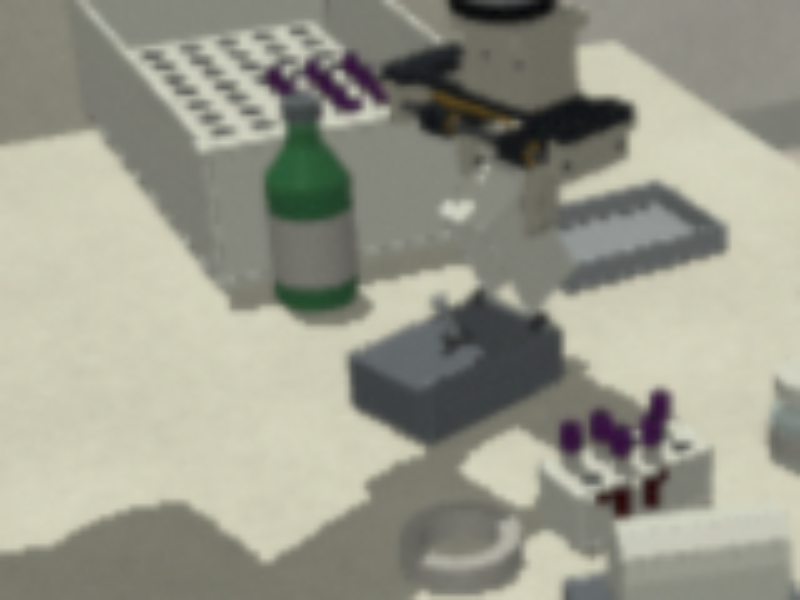

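The side picture shows the guard lifted to about 1.1–1.2 rad at roughly (510,240). The toggle, with its tip near (440,300), still leans to the lip side. I'll open the jaws so the guard springs the rest of the way.

```bash
python3 -m crank '[{"dx":0,"dy":0,"dz":0,"spin":0},{"dx":0,"dy":0,"dz":0,"spin":0},{"dx":0,"dy":0,"dz":0,"spin":0},{"dx":0,"dy":0,"dz":0,"spin":0},{"dx":0,"dy":0,"dz":0,"spin":0},{"dx":0,"dy":0,"dz":0,"spin":0},{"dx":0,"dy":0,"dz":0,"spin":0},{"dx":0,"dy":0,"dz":0,"spin":0},{"dx":0,"dy":0,"dz":0,"spin":0},{"dx":-2,"dy":0,"dz":0,"spin":0},{"dx":-5,"dy":0,"dz":0,"spin":0},{"dx":-8,"dy":0,"dz":0,"spin":0},{"dx":-8,"dy":0,"dz":0,"spin":0}]' 100; python3 -c "
from plan import *
from plant import capture
where();print(go(-50,0,200))
import cv2
s=capture('side');cv2.imwrite('pics/s4.png',cv2.resize(s['frame'][120:240,140:300],None,fx=5,fy=5))"
```

```text
time: 5.6
tool_pos: [553.7, 232.2, 204.3]
tcp_rot: [-0.067, 1.56, 0.279]
contact_force: [1.6, 0.3, 0.8]
grip_width: 91.8
t 5.6 station xyz [ 61.7  -0.6 204.3] yawerr mod pi 0.0002 F [1.6 0.3 0.8] w 91.8 q6 -1.65
[  0.31   0.06 -11.17]
```

View pics/s4.png

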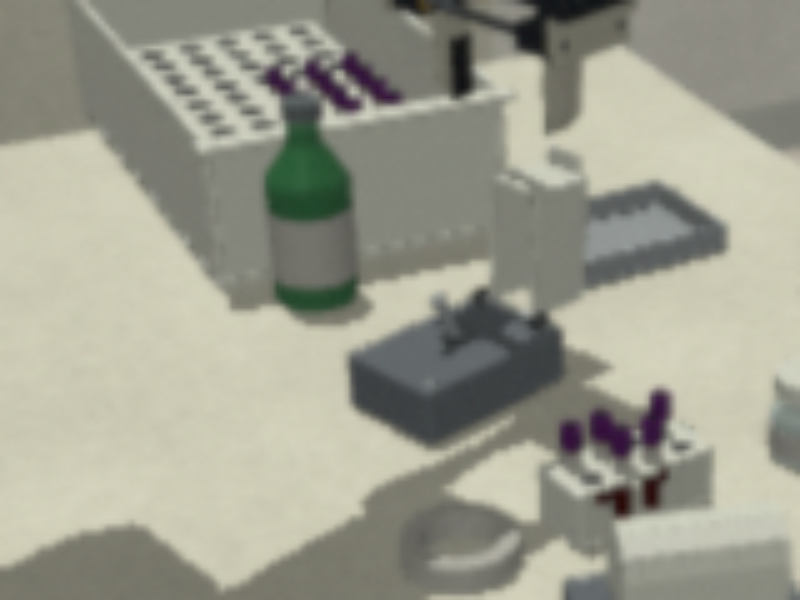

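The guard now stands fully upright, around (540,230), with the toggle still leaning to the lip side at (440,300). Next I'll close the fingers, back off to station x −50 and descend.

```bash
python3 -m crank '[{"dx":0,"dy":0,"dz":-3.5,"spin":0},{"dx":0,"dy":0.06,"dz":-7,"spin":0},{"dx":0,"dy":0.06,"dz":-10,"spin":0},{"dx":0,"dy":0.06,"dz":-11.5,"spin":0},{"dx":0,"dy":0.06,"dz":-11.5,"spin":0},{"dx":3,"dy":0.06,"dz":-11.5,"spin":0},{"dx":6,"dy":0.06,"dz":-11.5,"spin":0},{"dx":9,"dy":0.06,"dz":-11.5,"spin":0},{"dx":11.5,"dy":0.06,"dz":-11.5,"spin":0},{"dx":12.5,"dy":0.06,"dz":-11.5,"spin":0},{"dx":12.8,"dy":0.06,"dz":-11.5,"spin":0},{"dx":12.8,"dy":0.06,"dz":-11.5,"spin":0},{"dx":12.8,"dy":0.06,"dz":-11.5,"spin":0}]' 0; python3 -c "
from plan import *
from plant import capture
where();print(go(-5,0,74))
import cv2
s=capture('side');cv2.imwrite('pics/s5.png',cv2.resize(s['frame'][120:240,140:300],None,fx=5,fy=5))"
```

```text
time: 6.73
tool_pos: [443.3, 193.1, 70.1]
tcp_rot: [0.014, 1.57, 0.36]
contact_force: [0.4, -0.4, 0.6]
grip_width: 9.7
t 6.73 station xyz [-55.5   0.1  70.1] yawerr mod pi 0.0002 F [ 0.4 -0.4  0.6] w 9.7 q6 -1.66
[-0.38 -0.01  5.05]
```

View pics/s5.png

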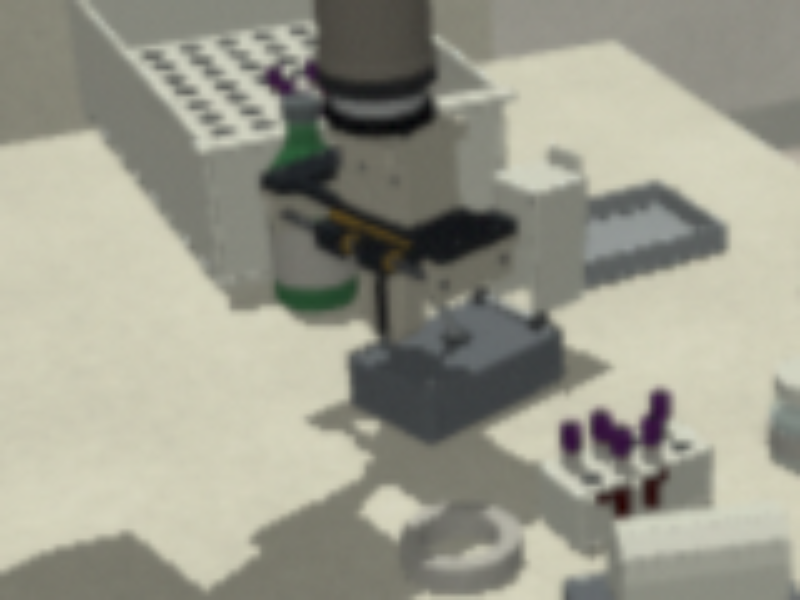

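The closed fingers are down in front of the toggle at (390,330), and the body is clear of the open guard. I'll let the jaws finish closing, then push.

```bash
python3 -m crank '[{"dx":0,"dy":0,"dz":0,"spin":0},{"dx":0,"dy":0,"dz":0,"spin":0},{"dx":0,"dy":0,"dz":0,"spin":0},{"dx":0,"dy":0,"dz":1,"spin":0},{"dx":0,"dy":0,"dz":2,"spin":0},{"dx":0,"dy":0,"dz":2.7,"spin":0},{"dx":0,"dy":0,"dz":3.4,"spin":0},{"dx":0,"dy":0,"dz":4.1,"spin":0},{"dx":0,"dy":0,"dz":4.7,"spin":0},{"dx":0,"dy":0,"dz":5,"spin":0},{"dx":0,"dy":0,"dz":5,"spin":0},{"dx":0,"dy":0,"dz":5,"spin":0},{"dx":0,"dy":0,"dz":5,"spin":0}]' 0; python3 -c "
from plan import *
from plant import capture
where()
import cv2
s=capture('side');cv2.imwrite('pics/s6.png',cv2.resize(s['frame'][120:240,140:300],None,fx=5,fy=5))"
```

```text
time: 7.87
tool_pos: [489.3, 209.8, 69.8]
tcp_rot: [2.8, 1.57, -3.137]
contact_force: [0.3, -0.2, 0.4]
grip_width: 0.5
t 7.87 station xyz [-6.5  0.2 69.8] yawerr mod pi 0.0002 F [ 0.3 -0.2  0.4] w 0.5 q6 -1.66
```

View pics/s6.png

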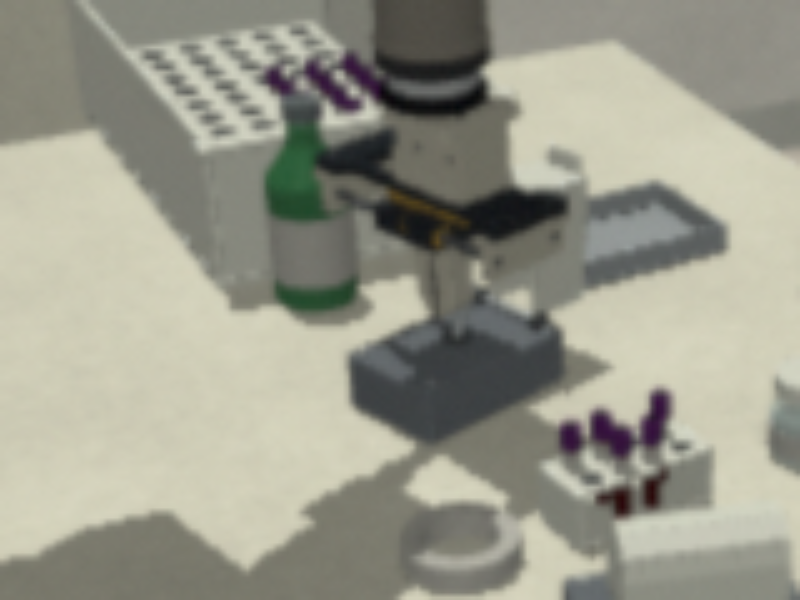

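The fingers, around (450,290), stand where the toggle's off position was and feel no force. I'll back off and up, then look.

```bash
python3 -m crank '[{"dx":0,"dy":0,"dz":-2.5,"spin":0},{"dx":-1,"dy":0,"dz":-4.5,"spin":0},{"dx":-4,"dy":0,"dz":-5.5,"spin":0},{"dx":-7.5,"dy":0,"dz":-5.5,"spin":0},{"dx":-11,"dy":0,"dz":-5.5,"spin":0},{"dx":-14,"dy":0,"dz":-5.5,"spin":0},{"dx":-16,"dy":0,"dz":-5.5,"spin":0},{"dx":-16,"dy":0,"dz":-5.5,"spin":0}]' 0; python3 -c "
from plan import *
from plant import capture
where();print(go(150,0,235),go(150,0,140))
import cv2
s=capture('side');cv2.imwrite('pics/s7.png',cv2.resize(s['frame'][120:240,140:300],None,fx=5,fy=5))"
```

```text
time: 8.58
tool_pos: [439.7, 191.7, 234.5]
tcp_rot: [-0.084, 1.562, 0.262]
contact_force: [0.6, -0.1, 0.2]
grip_width: 0.5
t 8.58 station xyz [-59.3   0.  234.5] yawerr mod pi 0.0003 F [ 0.6 -0.1  0.2] w 0.5 q6 -1.67
[ 1.400e-01 -1.000e-02  2.093e+01] [ 9.64 -0.   20.85]
```

View pics/s7.png

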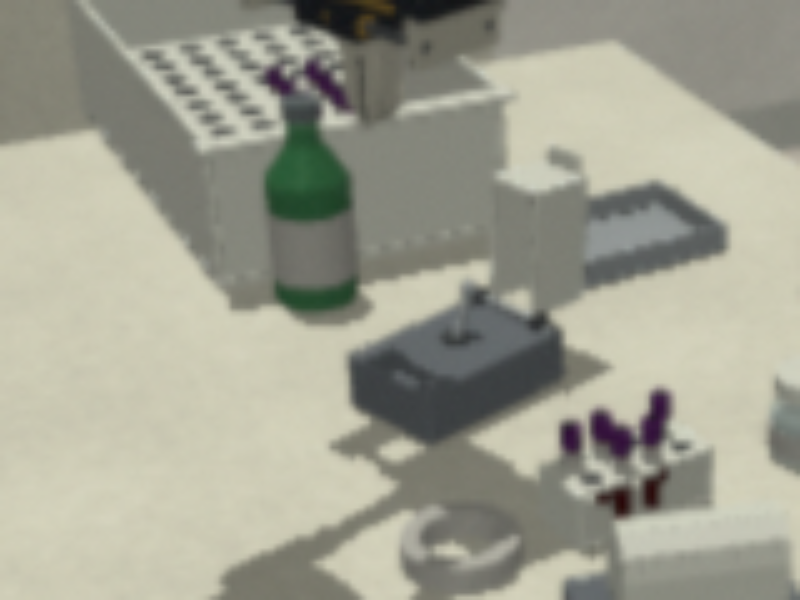

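```bash
python3 -c "
from plan import *
from plant import capture
s=capture('side');p=proj(s,station(*ST,[[14.8,0,82],[-14.8,0,82]]));print('on/off tip in zoom',(p-[140,120])*5)"
python3 -m crank '[{"dx":0,"dy":0,"dz":4,"spin":0},{"dx":0,"dy":0,"dz":8,"spin":0},{"dx":0,"dy":0,"dz":12,"spin":0},{"dx":0,"dy":0,"dz":16,"spin":0},{"dx":0,"dy":0,"dz":19.5,"spin":0},{"dx":0,"dy":0,"dz":21,"spin":0},{"dx":0,"dy":0,"dz":21,"spin":0},{"dx":0,"dy":0,"dz":21,"spin":0},{"dx":3,"dy":0,"dz":21,"spin":0},{"dx":6,"dy":0,"dz":21,"spin":0},{"dx":8.5,"dy":0,"dz":21,"spin":0},{"dx":9.5,"dy":0,"dz":21,"spin":0},{"dx":9.5,"dy":0,"dz":21,"spin":0},{"dx":9.5,"dy":0,"dz":21,"spin":0}]' 0; python3 -c "
from plan import *
from plant import capture
where()
import cv2
s=capture('side');cv2.imwrite('pics/s8.png',cv2.resize(s['frame'][120:240,140:300],None,fx=5,fy=5))"
```

```text
on/off tip in zoom [[464.66015798 285.27697434]
 [434.53933568 298.70811989]]
time: 9.85
tool_pos: [635.0, 262.3, 135.7]
tcp_rot: [0.2, 1.571, 0.546]
contact_force: [-0.1, 0.5, 0.6]
grip_width: -0.1
t 9.85 station xyz [148.4   0.2 135.7] yawerr mod pi 0.0002 F [-0.1  0.5  0.6] w -0.1 q6 -1.64
```

View pics/s8.png

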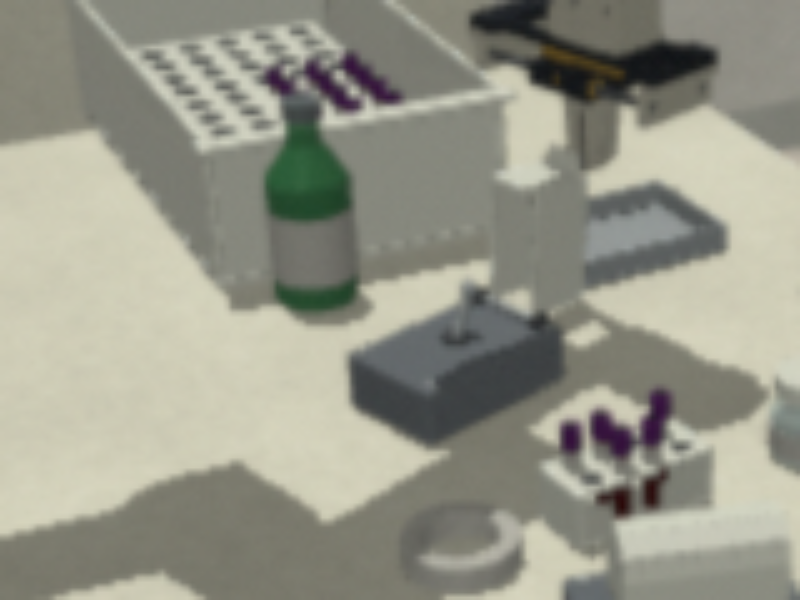

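The tip reads about (466,288) against a prediction of (465,285), so the toggle is on. The closed fingers, around (590,150), stand behind the upright guard. Now I'll push it shut.

```bash
python3 -m crank '[{"dx":0,"dy":0,"dz":-1.2,"spin":0},{"dx":0,"dy":0,"dz":-2.4,"spin":0},{"dx":0,"dy":0,"dz":-3.4,"spin":0},{"dx":0,"dy":0,"dz":-4.4,"spin":0},{"dx":0,"dy":0,"dz":-5.4,"spin":0},{"dx":0,"dy":0,"dz":-6.4,"spin":0},{"dx":0,"dy":0,"dz":-7.4,"spin":0},{"dx":0,"dy":0,"dz":-8.4,"spin":0},{"dx":0,"dy":0,"dz":-9.4,"spin":0},{"dx":0,"dy":0,"dz":-10.4,"spin":0},{"dx":0,"dy":0,"dz":-11.4,"spin":0},{"dx":0,"dy":0,"dz":-12.4,"spin":0},{"dx":0,"dy":0,"dz":-13.4,"spin":0},{"dx":0,"dy":0,"dz":-13.4,"spin":0},{"dx":0,"dy":0,"dz":-13.4,"spin":0},{"dx":0,"dy":0,"dz":-13.4,"spin":0}]' 0; python3 -c "
from plan import *
from plant import capture
where()
import cv2
s=capture('side');cv2.imwrite('pics/s9.png',cv2.resize(s['frame'][120:240,140:300],None,fx=5,fy=5))"
```

```text
time: 11.23
tool_pos: [510.6, 217.3, 136.3]
tcp_rot: [-0.06, 1.568, 0.286]
contact_force: [-0.2, -0.2, -1.3]
grip_width: 0.4
t 11.23 station xyz [1.600e+01 1.000e-01 1.363e+02] yawerr mod pi 0.0002 F [-0.2 -0.2 -1.3] w 0.4 q6 -1.65
```

View pics/s9.png

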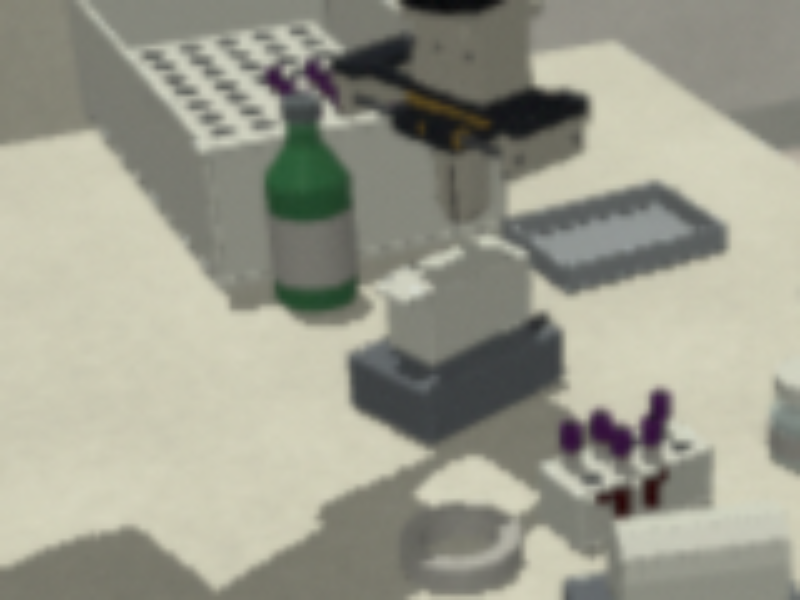

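The guard has sprung shut, with its top around (460,265) and the fingers above it. I'll rise clear and check with overlays.

```bash
python3 -m crank '[{"dx":-3,"dy":0,"dz":0,"spin":0},{"dx":-6,"dy":0,"dz":-3,"spin":0},{"dx":-9,"dy":0,"dz":-6,"spin":0},{"dx":-11,"dy":0,"dz":-9,"spin":0},{"dx":-11,"dy":0,"dz":-12,"spin":0},{"dx":-11,"dy":0,"dz":-14,"spin":0},{"dx":-11,"dy":0,"dz":-14,"spin":0},{"dx":-11,"dy":0,"dz":-14,"spin":0}]' 0; python3 - <<'E'
from plan import *
from ov import *
from plant import capture
where()
c=capture("top");s=capture("side")
B=[((-69,69,-45,45,0,45),(0,0,255)),((-45,55,-24,24,50,105),(0,255,0)),((-60,-45,-16,16,101,105),(255,0,0))]
overlay(c,ST,B,(180,195,65,70),"pics/o4.png",8)
overlay(s,ST,B,(200,150,65,70),"pics/o5.png",8)
cv2.imwrite("pics/o6.png",cv2.resize(np.hstack([cv2.imread("pics/o4.png"),cv2.imread("pics/o5.png")]),(780,420)))
cv2.imwrite("pics/s10.png",s["frame"])
d=cv2.absdiff(cv2.imread("pics/side0.png"),s["frame"])[150:270,200:320].max(2)
print("guard-area changed px",(d>40).sum())
cv2.imwrite("pics/d.png",cv2.resize(d*3,None,fx=4,fy=4))
E
```

```text
time: 11.95
tool_pos: [377.9, 169.5, 245.8]
tcp_rot: [-0.057, 1.569, 0.289]
contact_force: [-0.3, 0.7, 0.4]
grip_width: 0.6
t 11.95 station xyz [-1.250e+02  1.000e-01  2.458e+02] yawerr mod pi 0.0001 F [-0.3  0.7  0.4] w 0.6 q6 -1.68
guard-area changed px 792
```

View pics/o6.png

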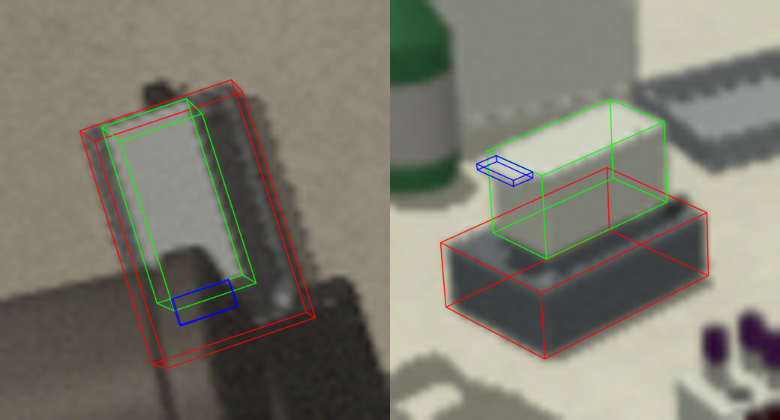

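View pics/s10.png

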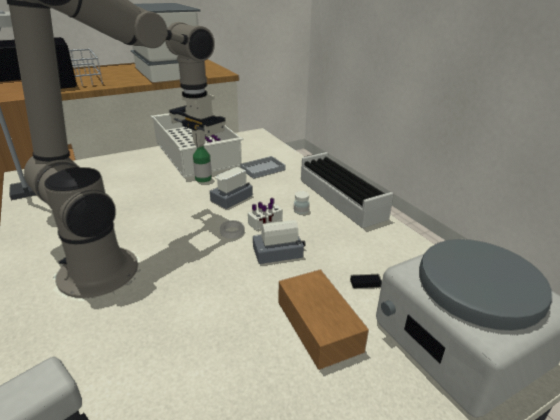

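View pics/d.png

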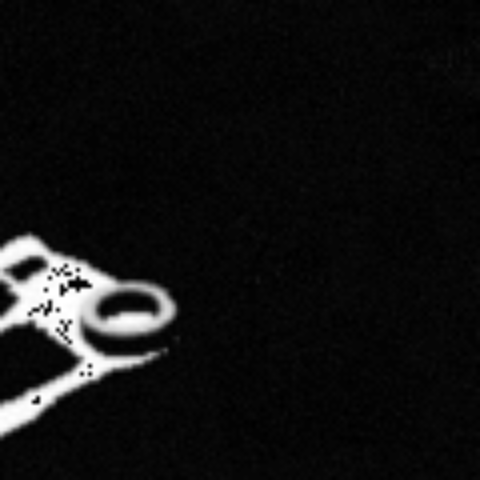

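The overlays show the guard exactly back in its shut outline. The difference picture shows only the arm's shadow across the tape, around (90,310). The box guard, the other station, the rack and the jar match their start pixels, and the arm is clear of everything.

```bash
python3 -c "
from plant import bot
print(bot.close_job())"
```

```text
the job is handed in; nothing more can be done
None
```

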